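# Prime the hand pump until its indicator pin stands out

### The job

Make the hand pump ready: first push its vent lever round to its shut stop, so that it points outward along the base plate, then press the plunger knob with your fingertips over and over, full strokes, letting it come right up each time, until the indicator pin has risen fully out of its collar and its groove shows. Only push and press: leave the pin itself untouched, do not pump while the vent is open, do not lift, tip or shove the pump, and leave the glassware and other things round it where they stand. Finish with the plunger up and the hand clear.

Things in the scene. Friction and masses are not known exactly. Their poses are not given: they have to be found in the camera images.
- pump: the hand priming pump: a grey pump on an aluminium base plate 100 x 270 mm (x by y), 2.4 kg, standing loose on four rubber feet. Origin under the centre of the base plate, on the bench; its y axis runs along the plate from the vent cock (at y = -100 mm) over the pump barrel (y = 0, 68 mm thick, 100 mm high) to the indicator turret (y = +90 mm, its collar's rim 30 mm thick, 95 mm high)
- plunger_top (a point): centre of the flat top (44 mm across) of the black mushroom knob on the plunger, which stands on the pump barrel; the knob is 56 mm across, its top 143 mm above the bench when up
- plunger_stroke (a joint): how far the plunger is pressed straight down, m: 0 up, 0.015 at its stop. A spring holds it up with 7 N and takes 11 N at the bottom. It works a ratchet: after a full press (over 13 mm; shorter ones may not count) the plunger, on springing all the way up again, lifts the indicator pin to its next notch, 10 mm higher. When the pin is fully out further presses do nothing
- indicator_pin: steel indicator pin, a 12 mm rod with a 17 mm round head, standing upright in the collar of the indicator turret; origin on its axis, level with the collar's rim when the pin is fully in. A narrower groove 4 mm high round the rod, its lower edge 38 mm below the origin, comes clear of the collar only when the pin is fully out
- pin_head (a point): centre of the top of the pin's head: 102 mm above the bench with the pin fully in, 143 mm fully out
- pin_rise (a joint): how far the pin has risen out of its collar, m: 0 in, about 0.041 fully out (notches near 0.001, 0.011, 0.021, 0.031, 0.041); starts between 0 and 0.012 and stays where the ratchet leaves it (three or four full presses in all)
- vent_lever: lever of the vent cock: a steel arm 60 mm long, level, 93 to 100 mm above the bench, with an upright black finger post (16 mm thick, from 91 to 133 mm above the bench) at its end. Origin on its upright hinge axis; the arm points along its own -x
- vent_post (a point): centre of the top of the lever's finger post, 133 mm above the bench, 55 mm from the hinge axis
- vent_hinge (a point): point on the lever's upright hinge axis at the height of the post's top
- vent_turn (a joint): angle of the vent lever, rad, growing anticlockwise seen from above: at 0 it is open and points along the pump's -x (towards the robot's side); at its stop, 1.5, it is shut and points outward along the base plate (the pump's -y). About 1 N on the post turns it; it stays where it is left
- dropper: bystander: amber dropper bottle, 33 mm thick, 97 mm high; origin under its middle
- objective_can: bystander: round white canister with dark blue screw cap, 37 mm thick, 48 mm high; origin under its middle
- dish: bystander: lidded culture dish, 61 mm across, 16 mm high; origin under its middle
- beaker: bystander: glass beaker, 66 mm across, 86 mm high; origin under its middle
- flask: bystander: small flat culture flask lying down, 98 x 52 x 23 mm; origin under its middle
- timer: bystander: white lab timer, 60 x 64 x 16 mm; origin under its middle
- rack: part of the surroundings: orange tube rack holding three capped tubes (to 116 mm high), 64 x 150 x 70 mm; origin under its middle

How it is judged:
By the outcome, as a careful person would: the job done as asked, in the order asked, and still so for the second after the job is handed in, with the robot touching nothing.
It also fails if it takes over 48 s, if anything falls off the work surface, if the arm or the gripper's body presses on something with over 40 N, if the wrist force passes 120 N, or if a joint passes its speed limit or range.

### The arm

A 7-joint arm with a two-finger parallel gripper is mounted at the origin on a cart in front of the work surface, level with it; the furniture and walls round the work are solid. World frame = base frame: x ahead of the robot, y to its left, z up, the work surface at z = 0. Lengths are in m, angles in rad, forces in N, time in s.
With the tool pointing down it reaches from about 0.4 to 0.925 m from the base axis. Payload 5.6 kg.
Tool frame: the origin (TCP) lies on the centre line of the jaws, within the pads' length; the fingertips stand 14 mm ahead of it and the grasp point (between the pads) lies 5 mm behind it; z points along the fingers, y is the line along which they close (so a half turn about z gives the same grasp; the last joint's range is limited). The gripper opens to 85 mm and grips with 20 to 120 N. Pads are 22 mm wide; open, the fingers measure 114 mm over their backs; the gripper's body (76 mm by 85 mm) begins 54 mm behind the grasp point. The pads swing forward as they close: fully open they stand 13 mm farther back than shut.
Start: joints at [1.133, 0.468, -0.012, 1.603, 0.006, 1.071, -0.056], TCP at [0.25, -0.6, 0.225] pointing down, gripper open.
Joint ranges: [-2.53, 2.53], [-0.31, 2.02], [-1.57, 1.55], [0.28, 2.44], [-1.29, 4.43], [0.15, 1.84], [-2.92, 2.92]. Speed limits (rad/s): [2.57, 2.57, 3.14, 3.14, 3.14, 3.14, 3.14].

### API

Orientations are given as a unit quaternion [w, x, y, z].
In Python, from workcell import * gives the robot as it stands.
- The arm moves only by the tool send_rows, never from a script. Its arguments are lists of equal length, an entry for each row: "turn": the turn, a rotation vector about the world's x, y, z in rad, a list of three; "offset": the shift along the world's x, y, z in m, a list of three; "gripper": the opening, from 0 (shut) to 1 (fully open). In form: {"turn": [[wx, wy, wz], ...], "offset": [[x, y, z], ...], "gripper": [gripper, ...]}. A call has 1 to 20 rows; each row shifts and turns the commanded pose from where the row before left it; what a row does not reach is not made up. A row lasts 1/12 s, in which the tool goes at most 41.7 mm and 7.16 degrees, less where a joint would pass 70% of its speed; a pose out of reach is approached as far as the arm can. A call is refused whole if a number of a shift passes 0.0417 or a number of a turn 0.125, either way. A call with a gripper value outside its range is refused whole. The fingers move at their own pace and stop on an object; "squeeze" is the grip in N (left out, the last holds). Time passes only in rows, so rows that do not move let the fingers close. It gives the time, the measured TCP pose, the force, the opening and the grip force at its end, in the units of the state.
- get_state(): the state, without advancing time (a new reading comes with each control period).
- snapshot(name): name is "scene" or "side" or "wrist"; returns (picture, depth): 480x640x3 uint8, blue, green, red; 480x640 float32, m along the optical axis (not along the pixel's ray), 0 where there is no reading.
- get_calibration(name): a dict with "fx", "fy", "cx", "cy" (pixels), "world_from_camera" (4x4, takes a point from camera to world coordinates); the wrist camera has in their place "mount" (4x4, takes a point from camera to tool coordinates, whose origin is the TCP and whose axes are the flange's). Camera axes: x right, y down, z forward; pixel columns grow to the right and rows downward; lengths in m; the calibration is good to about 2 mm. A picture is of the moment at which its call begins: read the wrist's pose just before it. get_calibration takes no time and is no camera call.
- job_done(): hands the job in; it is judged then, once.
Trained networks look in the newest picture that a camera, given by its name, has taken for a name from the list of things; names that differ only in an ending like _2 or _b are one class to them, and where a whole thing is asked for, a point or a joint stands for the part that bears it (a point fixed in the world has none). Each returns a list of dicts, best first, with "conf" (0 to 1); they miss things now and then, are a little off and sometimes report something else, mostly with a low value. They report only what shows in the picture. A call takes as long as a camera call.
- search_frame(camera, name): "box" ([left, top, right, bottom] in pixels, round what is visible of it).
- cut_out(camera, name): "mask" (480x640 bool, what is visible of it) and "box" ([left, top, right, bottom] in pixels, round what is visible of it).
- spot_point(camera, name): "pixel" ([column, row] in pixels: a listed point, or the origin of a listed thing).
The state is a dict: "t": time; "joints": joint angles; "joint_velocities": joint speeds; "effort": joint torques, N m; "ee_pos": TCP position; "tcp_rot": TCP orientation; "wrist_force": force on the tool from outside, world axes, zero at the start; "wrist_torque": the same for the moment, N m; "width": opening from 0.0 (shut) to 1.0 (fully open); "gripper_force": force on a finger pad.
Only numpy, scipy, OpenCV 4.12 (cv2) and the standard library are available. Lean on these libraries where they do the work, as an engineer would, in place of code of your own. Each camera call takes 0.05 s, during which the arm holds its last target. There are 200 camera calls.

## Working session

There is one attempt and no reset: what is moved stays moved. The work goes in short steps, Python scripts to look and compute and a tool call to move; the robot and the scene stay as the last step left them, time stands still between calls to the robot, and variables do not carry over. Pictures are saved under pics/ and viewed, at most 10 in all, crops included, and the job is handed in when it is done.

Besides the shell and the picture viewer there is one more tool, called as name(argument=value, ...) on one line, values as JSON. send_rows: Moves the arm, as the interface text tells. Its arguments: {"type":"object","properties":{"turn":{"type":"array","items":{"type":"array","items":{"type":"number"}}},"offset":{"type":"array","items":{"type":"array","items":{"type":"number"}}},"gripper":{"type":"array","items":{"type":"number"}},"squeeze":{"type":"number"}},"required":["turn","offset","gripper"]}

```bash
mkdir -p pics
cat > h.py <<'E'
from workcell import *
import numpy as np, cv2
def ray(cam,px):
    c=get_calibration(cam);T=np.array(c["world_from_camera"])
    d=np.array([(px[0]-c["cx"])/c["fx"],(px[1]-c["cy"])/c["fy"],1.0])
    return T[:3,3],T[:3,:3]@d
def atz(cam,px,z):
    o,d=ray(cam,px); return o+d*(z-o[2])/d[2]
def spot(cam,n,z):
    r=spot_point(cam,n)
    return [(np.round(q["pixel"],1).tolist(),round(q["conf"],2),np.round(atz(cam,q["pixel"],z),4).tolist()) for q in r[:2]]
E
python3 - <<'E'
from h import *
np.set_printoptions(precision=4,suppress=True)
s=get_state();print(s["t"],s["ee_pos"],s["tcp_rot"],s["wrist_force"])
for c in("scene","side"):
    p,d=snapshot(c);cv2.imwrite(f"pics/{c}0.png",p)
    print(c,np.array(get_calibration(c)["world_from_camera"])[:3,3])
    for n,z in(("plunger_top",.143),("vent_post",.133),("vent_hinge",.133),("pin_head",.107),("pump",0),("rack",0),("dropper",0),("beaker",0),("objective_can",0),("dish",0),("flask",0),("timer",0)):
        print(n,spot(c,n,z))
E
```

```text
0.0 [ 0.2497 -0.5995  0.2239] [-0.0009  0.9806  0.1961 -0.0002] [ 0.286  -0.0801 -0.4192]
scene [-0.0907  1.0053  1.0412]
plunger_top [([315.6, 214.7], 0.83, [0.4964, -0.0684, 0.143]), ([334.3, 286.1], 0.26, [0.3394, 0.1378, 0.143])]
vent_post [([356.7, 197.6], 0.75, [0.4452, -0.1951, 0.133]), ([333.9, 196.2], 0.39, [0.4997, -0.1733, 0.133])]
vent_hinge [([337.7, 194.7], 0.47, [0.4941, -0.1839, 0.133])]
pin_head [([290.2, 238.7], 0.63, [0.5274, 0.0037, 0.107])]
pump [([312.8, 257.5], 0.83, [0.5068, -0.0709, 0.0]), ([406.3, 197.9], 0.7, [0.3945, -0.4381, 0.0])]
rack [([183.3, 394.8], 0.76, [0.5321, 0.4363, 0.0])]
dropper [([281.9, 297.1], 0.84, [0.5016, 0.0939, 0.0])]
beaker []
objective_can [([347.5, 263.2], 0.64, [0.4173, -0.093, 0.0])]
dish [([332.9, 281.8], 0.72, [0.4181, -0.0126, 0.0]), ([260.5, 386.8], 0.51, [0.4034, 0.3445, 0.0])]
flask [([258.9, 387.6], 0.65, [0.4052, 0.3478, 0.0]), ([335.0, 196.1], 0.62, [0.5835, -0.3478, 0.0])]
timer [([312.9, 213.4], 0.71, [0.5996, -0.2413, 0.0]), ([405.1, 199.0], 0.62, [0.3954, -0.4312, 0.0])]
side [-0.7808  0.4072  1.2714]
plunger_top [([330.3, 229.9], 0.78, [0.5034, -0.0728, 0.143]), ([301.4, 242.5], 0.7, [0.4763, 0.0264, 0.143])]
vent_post [([373.4, 237.7], 0.71, [0.4394, -0.1855, 0.133])]
vent_hinge [([363.8, 228.4], 0.49, [0.4889, -0.1751, 0.133])]
pin_head [([300.0, 239.9], 0.61, [0.5293, 0.0145, 0.107])]
pump [([328.6, 263.5], 0.93, [0.5113, -0.0721, 0.0])]
rack [([165.9, 294.8], 0.97, [0.5382, 0.4329, 0.0]), ([333.3, 268.4], 0.32, [0.4854, -0.0784, 0.0])]
dropper [([278.4, 276.1], 0.58, [0.5073, 0.0933, 0.0])]
beaker []
objective_can [([342.4, 281.8], 0.63, [0.4205, -0.0843, 0.0])]
dish [([318.8, 285.4], 0.71, [0.4289, -0.0112, 0.0])]
flask [([201.6, 319.2], 0.66, [0.4075, 0.3499, 0.0])]
timer [([363.7, 227.3], 0.3, [0.6428, -0.245, 0.0]), ([343.6, 284.0], 0.25, [0.4104, -0.0844, 0.0])]
```

View pics/scene0.png

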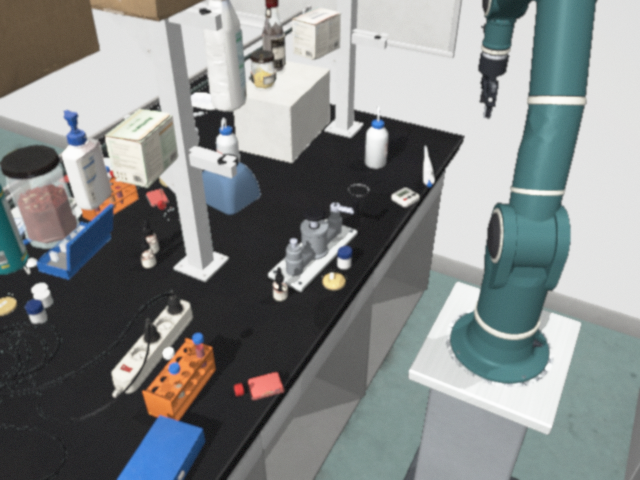

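View pics/side0.png

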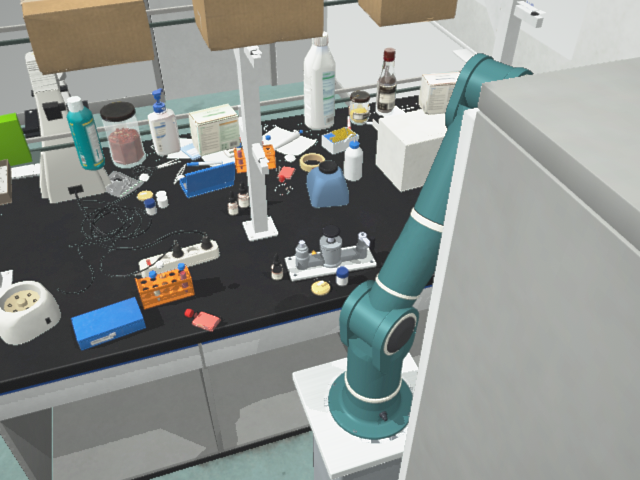

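The scene view shows the pump at about (315,250): vent lever at its right end (345,208), plunger knob (316,228) and turret (294,250). There is a clear beaker ring near (358,188), the dropper at (280,290), the can at (345,258) and the dish at (333,282). The side view agrees. Next I'll move over the pump for a wrist view.

send_rows(turn=[[0, 0, 0], [0, 0, 0], [0, 0, 0], [0, 0, 0], [0, 0, 0], [0, 0, 0], [0, 0, 0], [0, 0, 0], [0, 0, 0], [0, 0, 0], [0, 0, 0], [0, 0, 0], [0, 0, 0], [0, 0, 0], [0, 0, 0], [0, 0, 0], [0, 0, 0]], offset=[[0, 0, 0.04], [0.01, 0.03, 0.03], [0.012, 0.035, 0.02], [0.012, 0.035, 0.02], [0.012, 0.035, 0.02], [0.012, 0.035, 0.02], [0.012, 0.035, 0.01], [0.012, 0.035, 0.01], [0.012, 0.035, 0.01], [0.012, 0.035, 0], [0.012, 0.035, 0], [0.012, 0.035, 0], [0.012, 0.035, 0], [0.012, 0.035, 0], [0.012, 0.02, 0], [0, 0, 0], [0, 0, 0]], gripper=[0, 0, 0, 0, 0, 0, 0, 0, 0, 0, 0, 0, 0, 0, 0, 0, 0])

```text
t: 2.72
ee_pos: [0.4153, -0.1317, 0.403]
tcp_rot: [0.0, 0.98, 0.198, 0.0]
wrist_force: [0.0, -0.5, -1.3]
width: -0.001
gripper_force: 0.0
```

```bash
cat >> h.py <<'E'
from scipy.spatial.transform import Rotation as R
def wspot(n,z,s):
    c=get_calibration("wrist");q=s["tcp_rot"]
    T=np.eye(4);T[:3,:3]=R.from_quat([q[1],q[2],q[3],q[0]]).as_matrix();T[:3,3]=s["ee_pos"];T=T@np.array(c["mount"])
    o=[]
    for r in spot_point("wrist",n)[:2]:
        px=r["pixel"];d=T[:3,:3]@np.array([(px[0]-c["cx"])/c["fx"],(px[1]-c["cy"])/c["fy"],1.0])
        o.append((np.round(px,0).tolist(),round(r["conf"],2),np.round(T[:3,3]+d*(z-T[2,3])/d[2],4).tolist()))
    return o
def wlook(name):
    s=get_state();p,d=snapshot("wrist");cv2.imwrite(f"pics/{name}.png",p);return s,p,d
E
python3 - <<'E'
from h import *
s,p,d=wlook("w1");print(s["t"],s["ee_pos"],s["tcp_rot"],s["wrist_force"])
for n,z in(("plunger_top",.143),("vent_post",.133),("vent_hinge",.133),("pin_head",.107),("pump",0),("dropper",0),("beaker",0),("objective_can",0),("dish",0),("timer",0)):
    print(n,wspot(n,z,s))
E
```

```text
2.7167 [ 0.4153418  -0.13170476  0.4030292 ] [3.42815313e-04 9.80286786e-01 1.97579596e-01 5.31285882e-05] [ 0.03099703 -0.4683058  -1.29538659]
plunger_top [([305.0, 88.0], 0.75, [0.5103, -0.0741, 0.143])]
vent_post [([375.0, 193.0], 0.77, [0.4421, -0.1825, 0.133]), ([227.0, 52.0], 0.32, [0.5116, 0.0087, 0.133])]
vent_hinge [([390.0, 139.0], 0.83, [0.4988, -0.1735, 0.133])]
pin_head [([229.0, 50.0], 0.83, [0.5158, 0.0141, 0.107])]
pump [([307.0, 101.0], 0.77, [0.506, -0.0722, 0.0])]
dropper [([184.0, 49.0], 0.66, [0.5034, 0.0969, 0.0])]
beaker []
objective_can [([286.0, 160.0], 0.87, [0.4246, -0.075, 0.0])]
dish [([239.0, 145.0], 0.57, [0.4177, -0.0076, 0.0])]
timer [([498.0, 271.0], 0.87, [0.3942, -0.426, 0.0])]
```

View pics/w1.png

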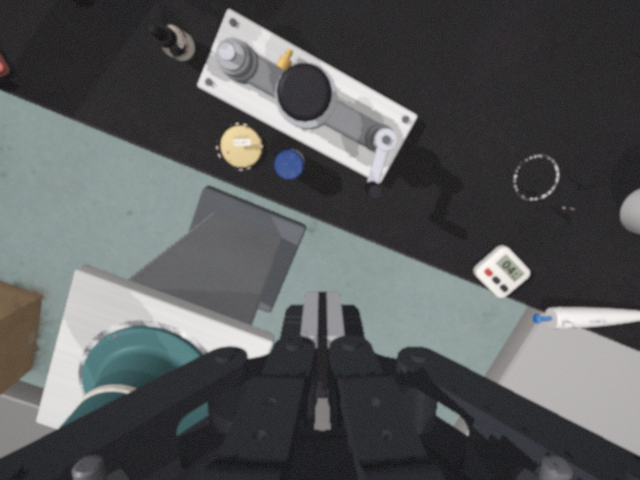

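The wrist view shows the plate upright, with corners near (233,10), (417,117), (380,183) and (198,87). The post is at (375,190), the hinge at (385,138), the knob at (305,92) and the beaker ring at (537,177), well clear. Next I'll get the pump's yaw from the plate edges.

Run:
```python
from h import *
s=get_state();c=get_calibration("wrist");q=s["tcp_rot"]
T=np.eye(4);T[:3,:3]=R.from_quat([q[1],q[2],q[3],q[0]]).as_matrix();T[:3,3]=s["ee_pos"];T=T@np.array(c["mount"])
p,d=snapshot("wrist")
g=((cv2.cvtColor(p,cv2.COLOR_BGR2HSV)[...,1]<40)&(p.min(2)>90)).astype(np.uint8)
def w(px,z):
    v=T[:3,:3]@np.array([(px[0]-c["cx"])/c["fx"],(px[1]-c["cy"])/c["fy"],1.0]);return T[:3,3]+v*(z-T[2,3])/v[2]
v,u=np.mgrid[0:480,0:640];ray=np.stack([(u-c["cx"])/c["fx"],(v-c["cy"])/c["fy"],np.ones_like(u)],-1)*d[...,None]
W=ray@T[:3,:3].T+T[:3,3];z=W[...,2]
m=(d>0)&(u>190)&(u<425)&(v<200)&(z>.01)&(z<.03)&(g>0)
print("plate z",np.median(z[m]),m.sum())
P=W[m][:,:2].astype(np.float32);r=cv2.minAreaRect(P);print(r)
for lo,hi,n in((.138,.150,"knob"),(.125,.137,"post/"),(.092,.103,"arm"),(.103,.124,"pin")):
    k=(d>0)&(v<230)&(u>180)&(u<430)&(z>lo)&(z<hi)
    if k.sum(): 
        Q=W[k];print(n,k.sum(),np.median(Q,0),cv2.minAreaRect(Q[:,:2].astype(np.float32)))
k=(d>0)&(u>500)&(u<570)&(v>140)&(v<210)&(z>.05)
print("beaker",k.sum(),w((537,177),.086),W[k].mean(0) if k.sum() else 0)
print(w((305,92),.143),w((375,190),.133),w((228,48),.105))
print([w(a,.018)[:2].round(3).tolist() for a in((233,10),(417,117),(380,183),(198,87))])
```

```text
plate z 0.016638683852253866 9310
((0.4734330177307129, -0.05885632336139679), (0.29613378643989563, 0.16979528963565826), 85.3517837524414)
knob 2439 [ 0.50704447 -0.07471458  0.14147416] ((0.506735622882843, -0.07484274357557297), (0.05317455902695656, 0.05327392369508743), 61.57530212402344)
post/ 232 [ 0.44706464 -0.17966008  0.13168825] ((0.48812949657440186, -0.12255344539880753), (0.1578754335641861, 0.05395817011594772), 68.68928527832031)
arm 1781 [ 0.49632779 -0.10102393  0.09841466] ((0.5033047199249268, -0.08524947613477707), (0.22651207447052002, 0.0687790960073471), 72.36351776123047)
pin 355 [0.51068577 0.0108993  0.1121444 ] ((0.5047987699508667, -0.08739592134952545), (0.21596893668174744, 0.0656619742512703), 70.91438293457031)
beaker 2 [ 0.52773966 -0.36072437  0.086     ] [ 0.51217768 -0.42512385  0.05973822]
[ 0.50638942 -0.07712855  0.143     ] [ 0.44456997 -0.1821962   0.133     ] [0.5177687 0.0151927 0.105    ]
[[0.567, 0.047], [0.542, -0.214], [0.446, -0.206], [0.467, 0.059]]
```

send_rows(turn=[[0, 0, 0], [0, 0, 0], [0, 0, 0], [0, 0, 0], [0, 0, 0], [0, 0, 0], [0, 0, 0], [0, 0, 0], [0, 0, 0], [0, 0, 0], [0, 0, 0]], offset=[[0.013, -0.005, -0.03], [0.012, -0.005, -0.035], [0, 0, -0.035], [0, 0, -0.035], [0, 0, -0.035], [0, 0, -0.035], [0, 0, -0.035], [0, 0, -0.025], [0, 0, -0.016], [0, 0, 0], [0, 0, 0]], gripper=[0, 0, 0, 0, 0, 0, 0, 0, 0, 0, 0])

```text
t: 4.23
ee_pos: [0.4399, -0.1424, 0.1215]
tcp_rot: [-0.001, 0.981, 0.196, -0.001]
wrist_force: [1.2, 0.0, 0.2]
width: -0.001
gripper_force: 0.0
```

send_rows(turn=[[0, 0, 0], [0, 0, 0], [0, 0, 0], [0, 0, 0], [0, 0, 0], [0, 0, 0], [0, 0, 0], [0, 0, 0], [0, 0, 0], [0, 0, 0], [0, 0, 0], [0, 0, 0], [0, 0, 0], [0, 0, 0]], offset=[[0, -0.008, 0], [0, -0.008, 0], [-0.001, -0.007, 0], [-0.001, -0.007, 0], [0, -0.007, 0], [0.001, -0.006, 0], [0.001, -0.006, 0], [0.002, -0.005, 0], [0.003, -0.005, 0], [0.003, -0.005, 0], [0.003, -0.005, 0], [0.004, -0.005, 0], [0.004, -0.004, 0], [0, 0, 0]], gripper=[0, 0, 0, 0, 0, 0, 0, 0, 0, 0, 0, 0, 0, 0])

```text
t: 5.4
ee_pos: [0.4597, -0.2219, 0.1217]
tcp_rot: [0.0, 0.981, 0.196, 0.0]
wrist_force: [0.4, 0.2, -0.2]
width: 0.001
gripper_force: 0.1
```

Run:
```python
from h import *
s,p,d=wlook("w2")
print(wspot("vent_post",.133,s),wspot("vent_hinge",.133,s),wspot("plunger_top",.143,s))
p,d=snapshot("side");cv2.imwrite("pics/s2.png",cv2.resize(p[190:310,260:420],None,fx=4,fy=4))
print(spot("side","vent_post",.133),spot("side","vent_hinge",.133),spot("side","pump",0))
```

```text
[([354.0, 281.0], 0.96, [0.4798, -0.2269, 0.133])] [([237.0, 184.0], 0.78, [0.4976, -0.1746, 0.133])] [([524.0, 397.0], 0.46, [0.4647, -0.3034, 0.143])]
[([381.0, 226.1], 0.66, [0.4823, -0.2285, 0.133]), ([280.2, 276.5], 0.54, [0.3694, 0.1219, 0.133])] [([328.4, 265.2], 0.62, [0.3697, -0.0191, 0.133]), ([362.2, 224.7], 0.51, [0.5069, -0.1772, 0.133])] [([331.5, 263.0], 0.71, [0.5106, -0.0816, 0.0])]
```

View pics/w2.png

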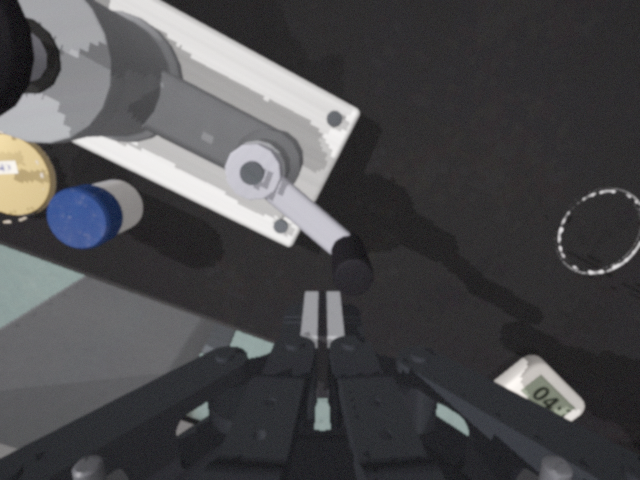

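The lever follows the fingers: the post is at (352,265), about 0.15 rad short of the stop. I'll creep on.

send_rows(turn=[[0, 0, 0], [0, 0, 0], [0, 0, 0], [0, 0, 0], [0, 0, 0], [0, 0, 0], [0, 0, 0]], offset=[[0.002, -0.001, 0], [0.002, -0.001, 0], [0.002, -0.001, 0], [0.001, 0, 0], [0.001, 0, 0], [0, 0, 0], [0, 0, 0]], gripper=[0, 0, 0, 0, 0, 0, 0])

```text
t: 6.38
ee_pos: [0.4672, -0.2238, 0.1218]
tcp_rot: [0.0, 0.981, 0.196, 0.0]
wrist_force: [-0.3, -0.6, 0.3]
width: -0.0
gripper_force: 0.3
```

send_rows(turn=[[0, 0, 0], [0, 0, 0], [0, 0, 0]], offset=[[0.001, 0, 0], [0, 0, 0], [0, 0, 0]], gripper=[0, 0, 0])

```text
t: 6.63
ee_pos: [0.4681, -0.2236, 0.1218]
tcp_rot: [0.0, 0.981, 0.196, 0.0]
wrist_force: [-0.0, 0.7, -0.4]
width: 0.005
gripper_force: 0.4
```

Run:
```python
from h import *
s,p,d=wlook("w3");print(s["wrist_force"],s["wrist_torque"])
print(wspot("vent_post",.133,s),wspot("vent_hinge",.133,s))
```

```text
[-0.00139005  0.67891535 -0.39578512] [-0.01001551  0.23315636 -0.02890353]
[([354.0, 281.0], 0.64, [0.4884, -0.2284, 0.133]), ([8.0, 184.0], 0.18, [0.4752, -0.1024, 0.133])] [([226.0, 201.0], 0.78, [0.4985, -0.1746, 0.133])]
```

send_rows(turn=[[0, 0, 0], [0, 0, 0], [0, 0, 0]], offset=[[0.001, 0, 0], [0, 0, 0], [0, 0, 0]], gripper=[0, 0, 0])

```text
t: 7.03
ee_pos: [0.4691, -0.2237, 0.1218]
tcp_rot: [0.0, 0.981, 0.196, 0.0]
wrist_force: [-0.9, 0.4, -0.1]
width: 0.003
gripper_force: 0.4
```

send_rows(turn=[[0, 0, 0], [0, 0, 0], [0, 0, 0]], offset=[[0.001, 0, 0], [0, 0, 0], [0, 0, 0]], gripper=[0, 0, 0])

```text
t: 7.28
ee_pos: [0.4698, -0.2237, 0.1217]
tcp_rot: [-0.0, 0.981, 0.196, -0.0]
wrist_force: [-0.7, -0.1, 0.3]
width: -0.005
gripper_force: 0.8
```

send_rows(turn=[[0, 0, 0], [0, 0, 0], [0, 0, 0]], offset=[[0.001, 0, 0], [0, 0, 0], [0, 0, 0]], gripper=[0, 0, 0])

```text
t: 7.53
ee_pos: [0.4703, -0.2238, 0.1216]
tcp_rot: [-0.0, 0.981, 0.196, -0.001]
wrist_force: [-5.3, -0.4, 1.3]
width: -0.003
gripper_force: 1.8
```

The force rose to 5 N, so the lever is against its stop. I'll back off, lift and check.

send_rows(turn=[[0, 0, 0], [0, 0, 0], [0, 0, 0], [0, 0, 0], [0, 0, 0], [0, 0, 0], [0, 0, 0], [0, 0, 0]], offset=[[-0.01, 0, 0], [-0.01, 0, 0.01], [0, 0, 0.04], [0, 0, 0.04], [0, 0.01, 0.03], [0, 0.02, 0.02], [0, 0, 0], [0, 0, 0]], gripper=[0, 0, 0, 0, 0, 0, 0, 0])

```text
t: 8.2
ee_pos: [0.4521, -0.193, 0.2633]
tcp_rot: [0.001, 0.98, 0.197, 0.002]
wrist_force: [0.0, 0.3, 0.1]
width: 0.002
gripper_force: 0.0
```

Run:
```python
from h import *
s,p,d=wlook("w4");print(s["wrist_force"],s["ee_pos"])
for n,z in(("plunger_top",.143),("vent_post",.133),("vent_hinge",.133),("pin_head",.107),("pump",0)):
    print(n,wspot(n,z,s))
```

```text
[0.01354394 0.34488172 0.10650052] [ 0.4521351  -0.19304959  0.26331501]
plunger_top [([182.0, 87.0], 0.55, [0.5075, -0.0734, 0.143]), ([78.0, 30.0], 0.27, [0.5142, -0.0048, 0.143])]
vent_post [([386.0, 204.0], 0.73, [0.4882, -0.229, 0.133]), ([143.0, 162.0], 0.44, [0.4498, -0.0591, 0.133])]
vent_hinge [([319.0, 165.0], 0.66, [0.4957, -0.1735, 0.133])]
pin_head [([76.0, 29.0], 0.92, [0.5142, 0.0184, 0.107])]
pump [([233.0, 104.0], 0.7, [0.5066, -0.076, 0.0]), ([323.0, 160.0], 0.66, [0.4914, -0.1793, 0.0])]
```

View pics/w4.png

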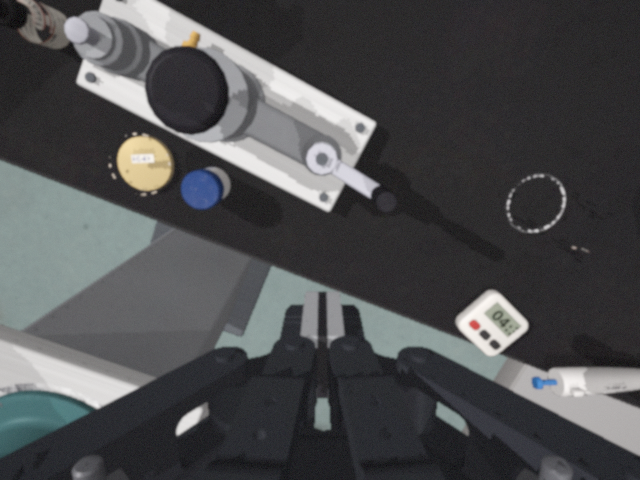

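The lever at (385,200) now lies along the plate, pointing outward, and its post is where the shut stop should put it. I'll go over the plunger.

send_rows(turn=[[0, 0, 0], [0, 0, 0], [0, 0, 0], [0, 0, 0], [0, 0, 0], [0, 0, 0], [0, 0, 0], [0, 0, 0], [0, 0, 0]], offset=[[0.014, 0.03, 0], [0.014, 0.03, 0], [0.014, 0.03, -0.01], [0.013, 0.028, -0.02], [0, 0, -0.03], [0, 0, -0.025], [0, 0, -0.012], [0, 0, 0], [0, 0, 0]], gripper=[0, 0, 0, 0, 0, 0, 0, 0, 0])

```text
t: 9.25
ee_pos: [0.506, -0.076, 0.1646]
tcp_rot: [-0.0, 0.981, 0.196, -0.001]
wrist_force: [1.3, 0.8, 1.3]
width: 0.002
gripper_force: 0.0
```

send_rows(turn=[[0, 0, 0], [0, 0, 0], [0, 0, 0], [0, 0, 0], [0, 0, 0], [0, 0, 0], [0, 0, 0]], offset=[[0, 0, -0.004], [0, 0, -0.004], [0, 0, -0.003], [0, 0, -0.003], [0, 0, -0.002], [0, 0, 0], [0, 0, 0]], gripper=[0, 0, 0, 0, 0, 0, 0])

```text
t: 9.83
ee_pos: [0.5061, -0.0756, 0.1488]
tcp_rot: [-0.0, 0.981, 0.196, -0.0]
wrist_force: [-0.6, -0.0, 0.9]
width: -0.001
gripper_force: 0.0
```

send_rows(turn=[[0, 0, 0], [0, 0, 0], [0, 0, 0], [0, 0, 0]], offset=[[0, 0, -0.002], [0, 0, -0.002], [0, 0, 0], [0, 0, 0]], gripper=[0, 0, 0, 0])

```text
t: 10.17
ee_pos: [0.506, -0.0756, 0.1447]
tcp_rot: [-0.0, 0.981, 0.196, -0.0]
wrist_force: [-0.4, -0.3, 0.2]
width: 0.0
gripper_force: 0.0
```

Run:
```python
from h import *
s,p,d=wlook("w5");print(s["wrist_force"],s["wrist_torque"],s["ee_pos"])
a,_=snapshot("side");cv2.imwrite("pics/m5.png",np.hstack([cv2.resize(p,None,fx=.6,fy=.6),cv2.resize(a[190:310,270:400],(312,288))]))
```

```text
[-0.37027768 -0.27731533  0.24701594] [-0.0022903   0.00955145  0.01869927] [ 0.50598092 -0.07561808  0.14468341]
```

View pics/m5.png

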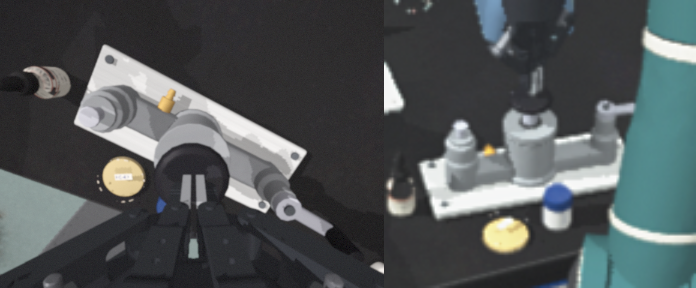

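The tips are over the middle of the knob but haven't touched it. I'll keep going down in small steps.

send_rows(turn=[[0, 0, 0], [0, 0, 0], [0, 0, 0]], offset=[[0, 0, -0.003], [0, 0, 0], [0, 0, 0]], gripper=[0, 0, 0])

```text
t: 10.52
ee_pos: [0.5059, -0.0756, 0.1416]
tcp_rot: [-0.0, 0.981, 0.196, -0.0]
wrist_force: [-0.3, 0.0, -0.5]
width: 0.001
gripper_force: 0.0
```

send_rows(turn=[[0, 0, 0], [0, 0, 0], [0, 0, 0]], offset=[[0, 0, -0.003], [0, 0, 0], [0, 0, 0]], gripper=[0, 0, 0])

```text
t: 10.77
ee_pos: [0.5059, -0.0756, 0.1386]
tcp_rot: [-0.0, 0.981, 0.196, -0.0]
wrist_force: [0.6, 0.1, -0.0]
width: -0.001
gripper_force: 0.0
```

Run:
```python
from h import *
np.set_printoptions(precision=4,suppress=True,linewidth=150)
s,p,d=wlook("w6");print(s["wrist_force"],s["ee_pos"],s["effort"])
print(wspot("plunger_top",.143,s),wspot("vent_post",.133,s),wspot("pin_head",.11,s))
c=get_calibration("wrist");q=s["tcp_rot"]
T=np.eye(4);T[:3,:3]=R.from_quat([q[1],q[2],q[3],q[0]]).as_matrix();T[:3,3]=s["ee_pos"];T=T@np.array(c["mount"])
for v in range(240,340,10):
  o=[]
  for u in(280,310,335,360):
    z=d[v,u];o.append((T[:3,:3]@(np.array([(u-c["cx"])/c["fx"],(v-c["cy"])/c["fy"],1])*z)+T[:3,3]).round(3).tolist() if z>0 else None)
  print(v,o)
a,_=snapshot("side");b,_=snapshot("scene")
print(spot("side","plunger_top",.143),spot("side","pump",0),spot("side","pin_head",.107))
cv2.imwrite("pics/m6.png",np.hstack([cv2.resize(p[120:400,160:480],(400,350)),cv2.resize(a[200:290,280:380],(388,350),interpolation=cv2.INTER_CUBIC)]))
```

```text
[ 0.566   0.103  -0.0493] [ 0.5059 -0.0756  0.1386] [  0.0018 -41.404   -4.2366 -20.0498   0.0153  -0.0056  -0.0051]
[] [([603.0, 445.0], 0.76, [0.4894, -0.2291, 0.133])] [([142.0, 197.0], 0.92, [0.5132, 0.0156, 0.11])]
240 [[0.515, -0.05, 0.099], [0.52, -0.063, 0.099], [0.525, -0.075, 0.099], [0.53, -0.086, 0.098]]
250 [[0.51, -0.051, 0.099], [0.528, -0.062, 0.14], [0.532, -0.071, 0.141], None]
260 [[0.52, -0.052, 0.141], [0.524, -0.063, 0.14], [0.529, -0.072, 0.142], [0.531, -0.082, 0.138]]
270 [[0.516, -0.054, 0.142], [0.521, -0.065, 0.142], [0.525, -0.073, 0.143], [0.528, -0.083, 0.141]]
280 [[0.512, -0.055, 0.141], [0.517, -0.066, 0.142], [0.521, -0.075, 0.141], [0.525, -0.084, 0.142]]
290 [[0.509, -0.057, 0.142], [0.513, -0.068, 0.141], [0.517, -0.077, 0.143], [0.521, -0.086, 0.141]]
300 [[0.505, -0.058, 0.142], [0.516, -0.067, 0.157], [0.519, -0.076, 0.156], [0.517, -0.088, 0.142]]
310 [[0.5, -0.06, 0.142], [0.515, -0.068, 0.163], [0.519, -0.075, 0.164], [0.512, -0.09, 0.141]]
320 [[0.496, -0.061, 0.141], [0.516, -0.068, 0.172], [0.519, -0.075, 0.172], [0.519, -0.085, 0.164]]
330 [[0.491, -0.063, 0.141], [0.516, -0.068, 0.179], [0.518, -0.075, 0.177], [0.518, -0.084, 0.171]]
[] [([329.5, 266.5], 0.84, [0.4974, -0.0702, 0.0])] [([298.6, 243.6], 0.36, [0.5143, 0.0237, 0.107])]
```

View pics/m6.png

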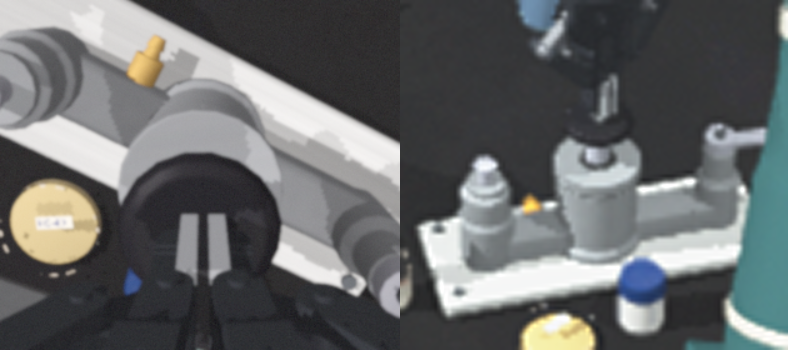

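The knob is still up (z 0.142) and the tips are just above it, so I'll go on down until there is force.

send_rows(turn=[[0, 0, 0], [0, 0, 0], [0, 0, 0]], offset=[[0, 0, -0.003], [0, 0, 0], [0, 0, 0]], gripper=[0, 0, 0])

```text
t: 11.47
ee_pos: [0.5065, -0.0756, 0.1363]
tcp_rot: [0.0, 0.981, 0.196, 0.0]
wrist_force: [-1.4, -0.9, 6.2]
width: 0.001
gripper_force: 2.9
```

send_rows(turn=[[0, 0, 0], [0, 0, 0], [0, 0, 0]], offset=[[0, 0, -0.003], [0, 0, 0], [0, 0, 0]], gripper=[0, 0, 0])

```text
t: 11.72
ee_pos: [0.5065, -0.0757, 0.1334]
tcp_rot: [0.0, 0.981, 0.196, 0.0]
wrist_force: [-1.0, -0.4, 7.0]
width: 0.004
gripper_force: 3.3
```

send_rows(turn=[[0, 0, 0], [0, 0, 0], [0, 0, 0]], offset=[[0, 0, -0.003], [0, 0, 0], [0, 0, 0]], gripper=[0, 0, 0])

```text
t: 11.97
ee_pos: [0.5065, -0.0757, 0.1305]
tcp_rot: [0.0, 0.981, 0.196, 0.0]
wrist_force: [-2.0, -0.4, 8.0]
width: 0.001
gripper_force: 3.6
```

send_rows(turn=[[0, 0, 0], [0, 0, 0], [0, 0, 0], [0, 0, 0]], offset=[[0, 0, -0.003], [0, 0, -0.003], [0, 0, 0], [0, 0, 0]], gripper=[0, 0, 0, 0])

```text
t: 12.3
ee_pos: [0.5065, -0.0757, 0.1246]
tcp_rot: [0.0, 0.981, 0.196, 0.0]
wrist_force: [-1.8, -0.8, 8.6]
width: 0.001
gripper_force: 4.4
```

send_rows(turn=[[0, 0, 0], [0, 0, 0], [0, 0, 0]], offset=[[0, 0, -0.002], [0, 0, 0], [0, 0, 0]], gripper=[0, 0, 0])

```text
t: 12.55
ee_pos: [0.5065, -0.0757, 0.1227]
tcp_rot: [0.0, 0.981, 0.196, 0.0]
wrist_force: [-2.4, -0.4, 8.9]
width: -0.0
gripper_force: 4.6
```

send_rows(turn=[[0, 0, 0], [0, 0, 0], [0, 0, 0]], offset=[[0, 0, -0.001], [0, 0, 0], [0, 0, 0]], gripper=[0, 0, 0])

```text
t: 12.8
ee_pos: [0.5066, -0.0757, 0.1218]
tcp_rot: [0.0, 0.981, 0.196, 0.0]
wrist_force: [-1.6, -0.0, 9.7]
width: 0.001
gripper_force: 4.7
```

send_rows(turn=[[0, 0, 0], [0, 0, 0], [0, 0, 0]], offset=[[0, 0, -0.001], [0, 0, 0], [0, 0, 0]], gripper=[0, 0, 0])

```text
t: 13.05
ee_pos: [0.5066, -0.0757, 0.1216]
tcp_rot: [0.001, 0.981, 0.196, 0.0]
wrist_force: [-5.3, -0.3, 16.2]
width: -0.001
gripper_force: 8.1
```

send_rows(turn=[[0, 0, 0], [0, 0, 0], [0, 0, 0]], offset=[[0, 0, -0.001], [0, 0, 0], [0, 0, 0]], gripper=[0, 0, 0])

```text
t: 13.3
ee_pos: [0.5067, -0.0757, 0.1215]
tcp_rot: [0.001, 0.981, 0.196, 0.0]
wrist_force: [-8.1, -0.4, 24.0]
width: -0.0
gripper_force: 12.2
```

The bottom stop is at TCP z 0.1215, and the stroke is 15 mm. I'll raise right up and check the pin.

send_rows(turn=[[0, 0, 0], [0, 0, 0], [0, 0, 0], [0, 0, 0], [0, 0, 0], [0, 0, 0]], offset=[[0, 0, 0.006], [0, 0, 0.006], [0, 0, 0.006], [0, 0, 0.006], [0, 0, 0], [0, 0, 0]], gripper=[0, 0, 0, 0, 0, 0])

```text
t: 13.8
ee_pos: [0.506, -0.0757, 0.1427]
tcp_rot: [0.0, 0.981, 0.196, -0.0]
wrist_force: [0.1, -0.5, 0.6]
width: 0.005
gripper_force: 0.0
```

```bash
cat >> h.py <<'E'
def pin():
    s=get_state();p,d=snapshot("wrist");c=get_calibration("wrist");q=s["tcp_rot"]
    T=np.eye(4);T[:3,:3]=R.from_quat([q[1],q[2],q[3],q[0]]).as_matrix();T[:3,3]=s["ee_pos"];T=T@np.array(c["mount"])
    v,u=np.mgrid[0:480,0:640];W=(np.stack([(u-c["cx"])/c["fx"],(v-c["cy"])/c["fy"],np.ones_like(u)],-1)*d[...,None])@T[:3,:3].T+T[:3,3]
    P=np.array([.515,.0145])
    for n,P,r in(("pin",(.515,.0145),.03),("knob",(.507,-.075),.028),("post",(.489,-.229),.02)):
        m=(d>0)&(np.hypot(W[...,0]-P[0],W[...,1]-P[1])<r)&(W[...,2]<.15);z=W[...,2][m]
        if m.sum()>20:
            t=np.percentile(z,97);k=m&(W[...,2]>t-.006);print(n,"top z",t.round(4),"xy",np.median(W[k],0)[:2].round(4))
    return s
E
python3 - <<'E'
from h import *
s=pin();print(s["ee_pos"],s["wrist_force"]);print(wspot("vent_post",.133,s),wspot("pump",0,s))
E
```

```text
pin top z 0.121 xy [0.5147 0.0143]
knob top z 0.1426 xy [ 0.5172 -0.067 ]
post top z 0.1317 xy [ 0.4945 -0.2258]
[ 0.50596452 -0.07570738  0.14274806] [ 0.06794857 -0.54632789  0.59952969]
[([596.0, 439.0], 0.58, [0.4887, -0.229, 0.133])] [([320.0, 224.0], 0.66, [0.5066, -0.0738, 0.0]), ([95.0, 138.0], 0.22, [0.5035, 0.0993, 0.0])]
```

Pin head is at about 0.121, so two more strokes should do it.

send_rows(turn=[[0, 0, 0], [0, 0, 0], [0, 0, 0], [0, 0, 0], [0, 0, 0], [0, 0, 0], [0, 0, 0], [0, 0, 0], [0, 0, 0], [0, 0, 0], [0, 0, 0], [0, 0, 0], [0, 0, 0], [0, 0, 0], [0, 0, 0], [0, 0, 0]], offset=[[0, 0, -0.004], [0, 0, -0.004], [0, 0, -0.004], [0, 0, -0.004], [0, 0, -0.003], [0, 0, -0.002], [0, 0, -0.002], [0, 0, 0], [0, 0, 0], [0, 0, 0.005], [0, 0, 0.006], [0, 0, 0.006], [0, 0, 0.006], [0, 0, 0], [0, 0, 0], [0, 0, 0]], gripper=[0, 0, 0, 0, 0, 0, 0, 0, 0, 0, 0, 0, 0, 0, 0, 0])

```text
t: 15.28
ee_pos: [0.5057, -0.0757, 0.1423]
tcp_rot: [-0.0, 0.981, 0.196, -0.0]
wrist_force: [-0.2, 0.5, 0.7]
width: -0.004
gripper_force: 0.0
```

Run:
```python
from h import *
s=pin();print(s["ee_pos"],s["wrist_force"]);print(wspot("vent_post",.133,s),wspot("pump",0,s))
```

```text
pin top z 0.1309 xy [0.5146 0.0143]
knob top z 0.1426 xy [ 0.5172 -0.0671]
post top z 0.1316 xy [ 0.4945 -0.2259]
[ 0.50565469 -0.07566476  0.14227585] [-0.19940086  0.50481675  0.73172811]
[([596.0, 438.0], 0.56, [0.489, -0.2277, 0.133])] [([133.0, 200.0], 0.75, [0.4698, 0.0627, 0.0]), ([322.0, 222.0], 0.68, [0.5083, -0.0745, 0.0])]
```

send_rows(turn=[[0, 0, 0], [0, 0, 0], [0, 0, 0], [0, 0, 0], [0, 0, 0], [0, 0, 0], [0, 0, 0], [0, 0, 0], [0, 0, 0], [0, 0, 0], [0, 0, 0], [0, 0, 0], [0, 0, 0], [0, 0, 0], [0, 0, 0], [0, 0, 0]], offset=[[0, 0, -0.004], [0, 0, -0.004], [0, 0, -0.004], [0, 0, -0.004], [0, 0, -0.003], [0, 0, -0.002], [0, 0, -0.002], [0, 0, 0], [0, 0, 0], [0, 0, 0.005], [0, 0, 0.006], [0, 0, 0.006], [0, 0, 0.006], [0, 0, 0], [0, 0, 0], [0, 0, 0]], gripper=[0, 0, 0, 0, 0, 0, 0, 0, 0, 0, 0, 0, 0, 0, 0, 0])

```text
t: 16.77
ee_pos: [0.5057, -0.0757, 0.1423]
tcp_rot: [-0.0, 0.981, 0.196, -0.0]
wrist_force: [-0.8, -0.2, 0.8]
width: -0.003
gripper_force: 0.0
```

Run:
```python
from h import *
s=pin();print(s["ee_pos"],s["wrist_force"])
```

```text
pin top z 0.141 xy [0.5147 0.0142]
knob top z 0.1426 xy [ 0.5172 -0.0671]
post top z 0.1318 xy [ 0.4945 -0.2258]
[ 0.50566655 -0.07566481  0.1423063 ] [-0.80298318 -0.18685142  0.83880219]
```

The pin head now reads 0.141 (nominal 0.143). I'll lift clear and inspect.

send_rows(turn=[[0, 0, 0], [0, 0, 0], [0, 0, 0], [0, 0, 0], [0, 0, 0], [0, 0, 0], [0, 0, 0], [0, 0, 0]], offset=[[0, 0, 0.02], [0, 0, 0.03], [0, 0, 0.03], [-0.01, -0.01, 0.03], [-0.02, -0.02, 0.03], [-0.02, -0.02, 0.01], [0, 0, 0], [0, 0, 0]], gripper=[0, 0, 0, 0, 0, 0, 0, 0])

```text
t: 17.48
ee_pos: [0.4555, -0.1269, 0.2933]
tcp_rot: [0.001, 0.981, 0.194, 0.0]
wrist_force: [-0.6, 0.0, 0.2]
width: -0.0
gripper_force: 0.0
```

Run:
```python
from h import *
s=pin();print(s["ee_pos"],s["wrist_force"])
p,_=snapshot("wrist");a,_=snapshot("side");b,_=snapshot("scene")
print([(n,wspot(n,z,s)[:1]) for n,z in(("pump",0),("vent_post",.133),("vent_hinge",.133),("pin_head",.143),("plunger_top",.143),("objective_can",0),("dish",0))])
f=lambda x:cv2.resize(x,(390,290),interpolation=cv2.INTER_CUBIC)
cv2.imwrite("pics/m7.png",np.vstack([np.hstack([f(p[:330]),f(a[205:295,275:396])]),np.hstack([f(b[200:300,260:394]),f(a[225:280,280:354])])]))
```

```text
pin top z 0.141 xy [0.5142 0.0142]
knob top z 0.143 xy [ 0.5076 -0.0749]
post top z 0.1324 xy [ 0.4905 -0.2273]
[ 0.45550632 -0.12694454  0.29325319] [-0.58832405  0.02755553  0.19075838]
[('pump', [([297.0, 135.0], 0.6, [0.5053, -0.0776, 0.0])]), ('vent_post', [([456.0, 230.0], 0.61, [0.49, -0.231, 0.133])]), ('vent_hinge', [([397.0, 196.0], 0.85, [0.4975, -0.1745, 0.133])]), ('pin_head', [([172.0, 74.0], 0.86, [0.5153, 0.0121, 0.143])]), ('plunger_top', [([282.0, 135.0], 0.57, [0.5066, -0.0747, 0.143])]), ('objective_can', [([274.0, 203.0], 0.89, [0.4255, -0.081, 0.0])]), ('dish', [([213.0, 187.0], 0.56, [0.4162, -0.0105, 0.0])])]
```

View pics/m7.png

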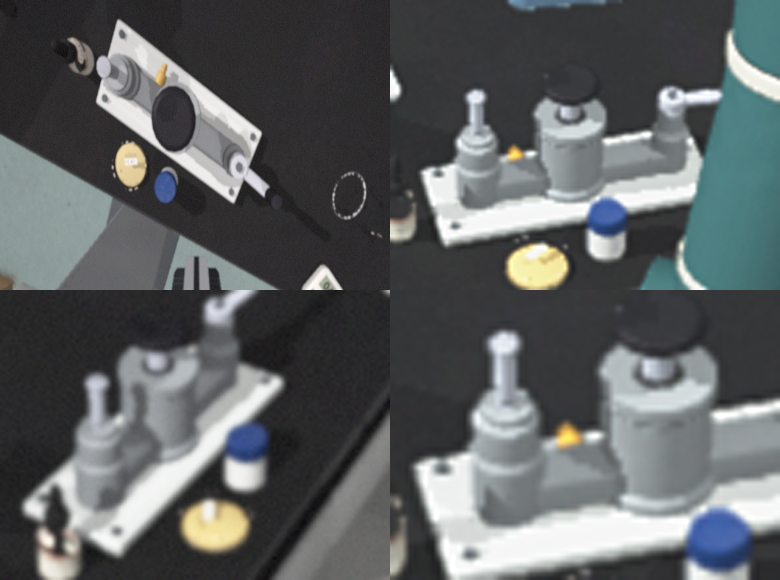

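The pin stands tall at (503,365) with its head at about 0.142. That fits only the last notch, since the one below would read 0.133. The knob is up, the lever points outward, and the pump and the things round it haven't moved.

```bash
python3 -c "
from workcell import *
print(job_done())"
```

```text
the job is handed in; nothing more can be done
None
```

The job is handed in: I pushed the vent lever to its shut stop first, and three full presses then raised the indicator pin to its top notch (head measured at 141 mm, nominal 143 mm). The plunger is up and the hand clear. The pictures were too coarse to show the groove, so "fully out" rests on the measured height.

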